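# Slide tray out over the shelf's end

### The arm

A 6-joint arm with a two-finger parallel gripper is mounted at the origin on a cart in front of the work surface, level with it; the furniture and walls round the work are solid. World frame = base frame: x ahead of the robot, y to its left, z up, the work surface at z = 0. Lengths are in mm, angles in rad, forces in N, time in s.
With the tool pointing down it reaches from about 350 to 975 mm from the base axis. Payload 7.1 kg.
Tool frame: the origin (TCP) lies at the centre of the arm's flange, where the gripper is bolted on; the fingertips stand 182 mm ahead of it and the grasp point (between the pads) lies 163 mm ahead of it; x points along the fingers, y is the direction in which the jaws open and shut, and the axes are right-handed (so a half turn about x gives the same grasp; the last joint's range is limited). The gripper opens to 88 mm and grips with 3 to 60 N. Pads are 20 mm wide; open, the fingers measure 115 mm over their backs; the gripper's body (75 mm by 178 mm) begins 61 mm behind the grasp point.
Start: joints at [1.177, 0.423, 1.63, -0, 1.089, -0.019], TCP at [228.772, 581.61, 404.675] pointing down, gripper open.
Joint ranges: [-3, 3], [-0.9, 2.11], [0.09, 2.58], [-1.31, 4.45], [0.11, 2.69], [-2.54, 2.54]. Speed limits (rad/s): [2.39, 2.39, 3.01, 3.14, 3.14, 3.14].

### API

Orientations are given as a rotation vector (axis times angle).
In Python, from workcell import readout, viewer, workorder, models gives the robot as it stands. The module is installed in compiled form; this text tells all that it offers.
- The arm moves only by the tool apply_moves, never from a script. Its argument "commands" is a list that holds one entry, the list of rows, each a list of 4 numbers: the shift along the world's x, y, z in m, then the turn about the world's z in rad. A call has 1 to 8 rows; each row is the pose to reach, as a shift and turn from the pose commanded when the call began; what a row does not reach only later rows make up. A row lasts 1/8 s, in which the tool goes at most 62.5 mm and 10.7 degrees, less where a joint would pass 70% of its speed; a pose out of reach is approached as far as the arm can. A call with a gripper value outside its range is refused whole. "gripper" is the finger opening in m, from 0 to 0.0878, set as the call begins (left out, the last holds). The fingers move at their own pace and stop on an object; the grip force is fixed at half the most. Time passes only in rows, so rows that repeat a pose let the fingers close. It gives the time, the measured TCP pose, the force and the opening at its end, in the units of the state.
- readout.get_obs(): the state, without advancing time (a new reading comes with each control period).
- viewer.get_image(name): name is "scene" or "top" or "wrist"; returns a dict with "color" (420x560x3 uint8, red, green, blue), "vertical_fov" (degrees; the focal length in pixels is half the picture's height over the tangent of half this angle, whatever the lens; pixels are square), "cx", "cy" (the principal point, pixels), "D" ([k1, k2, p1, p2, k3] as OpenCV has them; the pictures are not rectified), "rvec" (rotation vector, rad) and "tvec" (3), from world to camera coordinates, as OpenCV has them. Camera axes: x right, y down, z forward; pixel columns grow to the right and rows downward; lengths in mm; the calibration is good to about 2 mm. A picture is of the moment at which its call begins. There is no depth.
- workorder.close_job(): hands the job in, once; it reports no verdict.
Trained networks look in the newest picture that a camera, given by its name, has taken for a name from the list of things; names that differ only in an ending like _2 or _b are one class to them, and where a whole thing is asked for, a point or a joint stands for the part that bears it (a point fixed in the world has none). Each returns a list of dicts, best first, with "conf" (0 to 1); they miss things now and then, are a little off and sometimes report something else, mostly with a low value. They report only what shows in the picture. A call takes as long as a camera call.
- models.search_frame(camera, label): "position" ([x, y, z] in mm, in world coordinates, good to about 4 mm: the middle of the surface that is visible of it).
- models.place_of(camera, label): "position" ([x, y, z] in mm, in world coordinates, good to about 4 mm: a listed point, or the origin of a listed thing).
The state is a dict: "t": time; "qpos": joint angles; "qvel": joint speeds; "joint_torque": joint torques, N m; "ee_pos": TCP position; "orientation": TCP orientation; "ft_force": force on the tool from outside, world axes, zero at the start; "moment": the same for the moment, N m; "width": finger opening in mm.
Only numpy, scipy, OpenCV 4.12 (cv2) and the standard library are available. Lean on these libraries where they do the work, as an engineer would, in place of code of your own. Each camera call takes 0.05 s, during which the arm holds its last target.

### The job

The flat slide tray on the small grey shelf has to be brought out so that a gloved hand can take it by its edge. With the fingertips, push the stop bolt at the open end of the shelf fully back, then push the tray along the shelf until about a third of its length sticks out over that open end, lying flat and square with the shelf. Only push: do not grip, lift or tip the tray, and leave the other things where they are.

Things in the scene. Friction and masses are not known exactly. Their poses are not given: they have to be found in the camera images.
- shelf: low grey metal shelf fixed on the trolley; origin on the trolley top; x away from the robot, y along it to its open end, z up; may stand turned up to 9 degrees. Deck face at z = 60 mm, x = -70 (open front) to +60, y = -180 to +180 mm (open end). Upstands 14 mm above the deck along the rear edge and the closed end (-y). A steel guide block 22 mm high holds the bolt at the rear.
- shelf_end (a point): middle of the tray's lane at the open end of the shelf, on the deck's edge: x = -18, y = +180, z = 60 mm in the shelf's axes, and with the same axes (y points out over the end)
- stop_bolt (a joint): sliding steel stop bolt near the open end, moving along the shelf's x at y = +157 mm. 0 = fully forward, head across the tray's lane; 0.05 (m) = fully back, against its end stop, lane clear. It begins between 0 and 0.01. It resists with about 1.5 N and stays where it is left.
- bolt_face (a point): centre of the front face (towards the robot) of the bolt's head, 13 mm above the deck; the head is a steel block 10 mm thick (x), 18 mm wide (y), its top 25 mm above the deck. Push this face along the shelf's +x. At joint value q it lies at x = -8 mm + q in the shelf's axes.
- slide_tray: loose flat aluminium tray with three glass slides, 80 mm wide (x), 110 long (y, along the shelf), 8 thick, about 0.15 kg; origin at the centre of its underside, on the deck. May begin turned up to 6 degrees on the shelf. At least 45 mm of free deck lie between its back edge and the tape roll. It tips off if half of it sticks out.
- tray_front (a point): middle of the tray's front edge (+y end, towards the open end), at the underside
- tray_back (a point): middle of the tray's back edge (-y end), at the underside; the edge to push, 8 mm high
- tape_2: small black roll of tape, 59 mm across, 19 mm high, lying on the deck at the shelf's closed end; origin at the centre of its underside. It must stay where it is.
- kidney_dish: stainless kidney dish, 97 x 206 x 34 mm, on the trolley under the shelf; origin at the centre of its underside. It must stay where it is.
- cotton_buds_2: clear tub of cotton buds, 77 mm across, 80 mm high, on the trolley to the left of the shelf; origin at the centre of its underside. It must stay where it is.
- antiseptic_bottle: dark green squat bottle, 41 x 61 x 99 mm, on the trolley to the left of the shelf; origin at the centre of its underside. It must stay where it is.
- specimen_cup: specimen cup with a screw lid, 46 mm across, 59 mm high, on the trolley to the left of the shelf; origin at the centre of its underside. It must stay where it is.

How it is judged:
By the outcome, as a careful person would: the job done as asked, in the order asked, and still so for the second after the job is handed in, with the robot touching nothing.
It also fails if it takes over 51 s, if anything falls off the work surface, if the arm or the gripper's body presses on something with over 40 N, if the wrist force passes 120 N, or if a joint passes its speed limit or range.

## Working session

There is one attempt and no reset: what is moved stays moved. The work goes in short steps, Python scripts to look and compute and a tool call to move; the robot and the scene stay as the last step left them, time stands still between calls to the robot, and variables do not carry over. Pictures are saved under pics/ and viewed, and the job is handed in when it is done.

Besides the shell and the picture viewer there is one more tool, called after "Call:" as a command line: name --argument value ..., lists and objects as JSON in quotes. apply_moves: Moves the arm, as the interface text tells. Its arguments: {"type":"object","properties":{"commands":{"type":"array","items":{"type":"array","items":{"type":"array","items":{"type":"number"}}}},"gripper":{"type":"number"}},"required":["commands"]}

```bash
mkdir -p pics; cat > h.py <<'E'
import numpy as np, cv2
from workcell import readout, viewer, workorder, models
def grab(name, fn):
    im=viewer.get_image(name); cv2.imwrite('pics/'+fn, cv2.cvtColor(im['color'],cv2.COLOR_RGB2BGR)); return im
def K(im):
    h=im['color'].shape[0]; f=h/2/np.tan(np.radians(im['vertical_fov'])/2)
    return np.array([[f,0,im['cx']],[0,f,im['cy']],[0,0,1.]])
def proj(im,P):
    return cv2.projectPoints(np.array(P,float).reshape(-1,3),np.array(im['rvec'],float),np.array(im['tvec'],float),K(im),np.array(im['D'],float))[0].reshape(-1,2)
def toz(im,px,z):
    px=np.array(px,float).reshape(-1,1,2)
    u=cv2.undistortPoints(px,K(im),np.array(im['D'],float)).reshape(-1,2)
    R=cv2.Rodrigues(np.array(im['rvec'],float))[0]; t=np.array(im['tvec'],float).reshape(3)
    C=-R.T@t; d=np.c_[u,np.ones(len(u))]@R
    return C+d*((z-C[2])/d[:,2])[:,None]
E
python3 - <<'E'
from h import *
np.set_printoptions(precision=1,suppress=True)
o=readout.get_obs(); print(o['t'],o['ee_pos'],o['orientation'],o['ft_force'],o['width'])
for c in ['scene','top','wrist']:
    im=grab(c,c+'0.png'); print(c,im['rvec'],im['tvec'],im['vertical_fov'])
    for l in ['shelf','shelf_end','bolt_face','tray_front','tray_back','slide_tray','tape_2']:
        r=models.place_of(c,l); print(l,[(np.round(x['position'],1),round(x['conf'],2)) for x in r[:2]])
print(readout.get_obs()['t'])
E
```

```text
0.0 [228.7 581.4 403.9] [ 0.3  1.6 -0.3] [-0.7  0.2  0.3] 87.70233336885384
scene [ 1.9 -1.1  0.6] [-224.3  284.9  661.6] 51.559758469420395
shelf [(array([523.8, -71.6,   4.8]), 0.78)]
shelf_end [(array([519.1, 110.1,  58. ]), 0.75)]
bolt_face [(array([527.6,  87.3,  74.3]), 0.43)]
tray_front [(array([508.1, -16.1,  56.4]), 0.63)]
tray_back [(array([ 514.8, -123.1,   62.5]), 0.6)]
slide_tray [(array([507.8, -68.3,  61.1]), 0.83)]
tape_2 [(array([ 525.6, -217.2,   62.9]), 0.67)]
top [ 2.2 -2.2  0.1] [ 35.6 517.5 912.1] 56.67923125683117
shelf []
shelf_end [(array([509.6, 113.3,  66.3]), 0.86)]
bolt_face [(array([533.7,  87. ,  73.1]), 0.73)]
tray_front [(array([508.5, -12.5,  60.9]), 0.75)]
tray_back [(array([ 512.1, -124.1,   59.1]), 0.74)]
slide_tray [(array([509.1, -65.8,  61.5]), 0.6)]
tape_2 [(array([ 531.4, -212.1,   55.8]), 0.68), (array([493.5, 275.3,  -0.4]), 0.38)]
wrist [-2.4 -1.6 -0.2] [-624.5  -32.7  391.1] 69.54445756365396
shelf []
shelf_end []
bolt_face []
tray_front []
tray_back []
slide_tray []
tape_2 []
1.2
```

View pics/scene0.png

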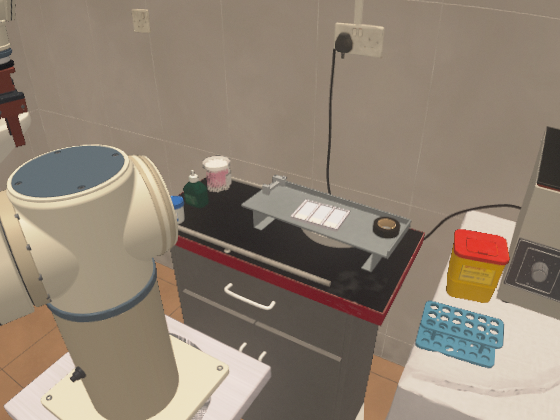

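View pics/top0.png

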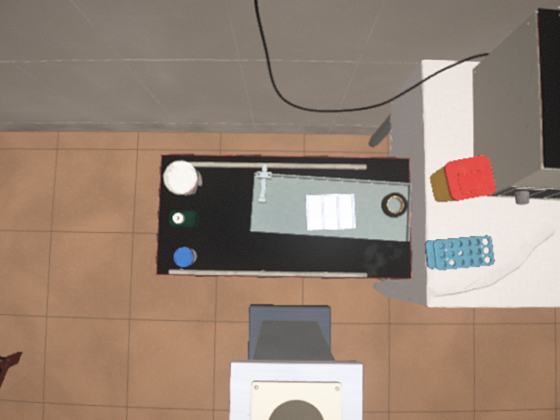

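Scene: the shelf lies across the trolley, with the tray in the middle (~320,214), the tape at (386,227) and the bolt at (275,185). Top: shelf corners are near (254,174), (411,184), (408,241) and (251,232), with the bolt head at ~(263,197) and the tray spanning 306–355. I'll enlarge this and fit the shelf pose.

```bash
python3 - <<'E'
import cv2
a=cv2.imread('pics/top0.png')[160:250,240:420]; cv2.imwrite('pics/top0z.png',cv2.resize(a,None,fx=4.4,fy=4.4,interpolation=cv2.INTER_CUBIC))
a=cv2.imread('pics/scene0.png')[165:275,235:415]; cv2.imwrite('pics/scene0z.png',cv2.resize(a,None,fx=4.4,fy=4.4,interpolation=cv2.INTER_CUBIC))
E
```

```text
(no output)
```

View pics/top0z.png

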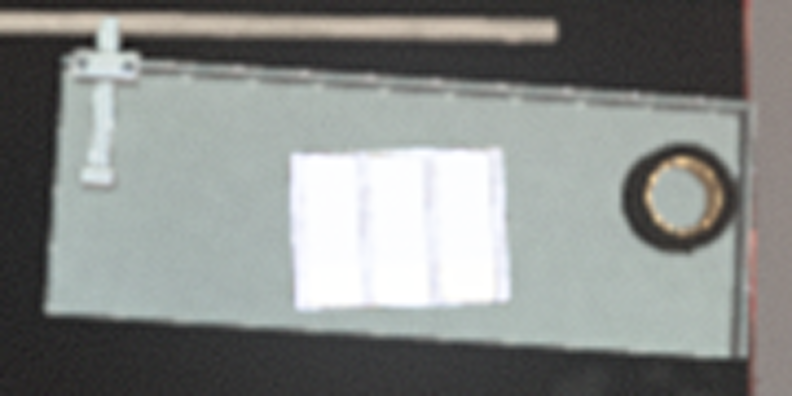

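View pics/scene0z.png

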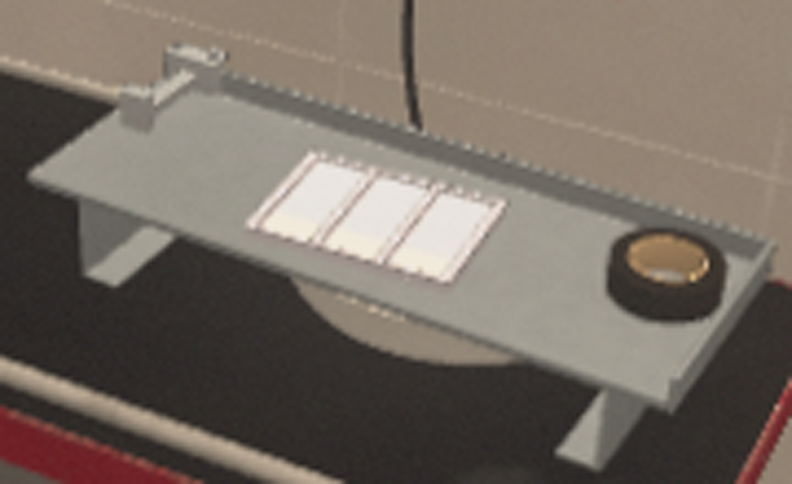

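```bash
python3 - <<'E'
from h import *
from scipy.optimize import least_squares
np.set_printoptions(precision=1,suppress=True)
it=viewer.get_image('top'); isc=viewer.get_image('scene')
Zt=lambda p:np.array([240,160])+(np.array(p)+.5)/4.4-.5
Zs=lambda p:np.array([235,165])+(np.array(p)+.5)/4.4-.5
# shelf: front-open, front-closed(top only), rear-open
for n,(a) in dict(fo=(45,314),ro=(62,62),fc=(745,357)).items(): print('top',n,toz(it,Zt(a),60)[0])
for n,(a) in dict(fo=(30,175),fc=(668,402)).items(): print('sc',n,toz(isc,Zs(a),60)[0])
tr=[(292,154),(502,148),(509,300),(298,309)]
ts=[(312,153),(507,201),(447,284),(248,226)]
P=toz(it,Zt(np.array(tr)),68);Q=toz(isc,Zs(np.array(ts)),68)
for A in (P,Q):
    print('tray',A[:,:2].tolist(),A.mean(0))
    for i,j in((0,1),(1,2),(2,3),(3,0)): print(np.linalg.norm(A[i]-A[j]),end=' ')
    b=(A[0]+A[3]-A[1]-A[2])/2; print('dir y-axis angle deg',np.degrees(np.arctan2(-b[0],b[1])))
def sh(p,L): 
    c,s=np.cos(p[2]),np.sin(p[2]); L=np.array(L,float); return np.c_[p[0]+c*L[:,0]-s*L[:,1],p[1]+s*L[:,0]+c*L[:,1],L[:,2]]
L=[(-70,180,60),(-70,-180,60)]
def res(p):
    r=[proj(it,sh(p,L))-Zt(np.array([(45,314),(745,357)])), proj(isc,sh(p,L))-Zs(np.array([(30,175),(668,402)]))]
    return np.concatenate(r).ravel()
s=least_squares(res,[530,-70,0.05]); p=s.x; print('shelf',p,np.degrees(p[2]),s.fun)
print('end',sh(p,[(-18,180,60)]),'boltface q0',sh(p,[(-8,157,73)]))
c,sn=np.cos(p[2]),np.sin(p[2])
for nm,A in(('top',P),('sc',Q)):
    d=A[:,:2]-p[:2]; print('tray in shelf',np.c_[c*d[:,0]+sn*d[:,1],-sn*d[:,0]+c*d[:,1]])
print(p.tolist())
E
```

```text
top fo [463.6 114.   60. ]
top ro [597.1 107.9  60. ]
top fc [ 446.  -253.2   60. ]
sc fo [462.3 111.4  60. ]
sc fc [ 444.1 -245.9   60. ]
tray [[548.6488584177473, -13.831235843598499], [553.4657225339398, -123.79900506702931], [473.9548695028807, -127.24915863727334], [467.7792798114306, -17.648706242924376]] [511.  -70.6  68. ]
110.07321403453068 79.58567276454319 109.77430060393506 80.95963083051306 dir y-axis angle deg 2.8660604907599896
tray [[544.7335955487699, -13.94937043822597], [552.0801104472926, -122.48228543084343], [468.83018657586155, -126.01572597792659], [465.847992584373, -18.795891287557595]] [507.9 -70.3  68. ]
108.7812709888469 83.3248763977411 107.26129978716892 79.0343413928368 dir y-axis angle deg 2.740822338293555
shelf [524.  -71.6  -0. ] -2.863568361429398 [ 1.   0.2 -2.3  0.4  0.1 -0.2  1.1  0. ]
end [[515.  109.1  60. ]] boltface q0 [[523.9  85.6  73. ]]
tray in shelf [[ 21.7  58.9]
 [ 32.  -50.7]
 [-47.2 -58.1]
 [-58.9  51.1]]
tray in shelf [[ 17.8  58.6]
 [ 30.6 -49.4]
 [-52.4 -57.1]
 [-60.7  49.8]]
[524.0323996869355, -71.58156874030985, -0.04997869626288199]
```

```bash
python3 - <<'E'
from h import *
o=readout.get_obs(); R=cv2.Rodrigues(np.array(o['orientation']))[0]
print(o['t'],o['ee_pos'],R.round(3),o['qpos'],np.degrees(np.arctan2(R[1,1],R[0,1])))
for c in ['scene','top']:
  for l in ['stop_bolt','tape_2','slide_tray','antiseptic_bottle','specimen_cup','cotton_buds_2','kidney_dish']:
    grab(c,'tmp.png') if l=='stop_bolt' else 0
    r=models.search_frame(c,l) if l=='stop_bolt' else models.place_of(c,l); print(c,l,[(np.round(x['position'],1),round(x['conf'],2)) for x in r[:1]])
E
```

```text
1.3 [228.77464732 581.60201483 404.67543081] [[-0.     0.366  0.931]
 [ 0.     0.931 -0.366]
 [-1.     0.    -0.   ]] [ 1.17698903e+00  4.23088425e-01  1.62991743e+00  1.53305763e-05
  1.08858250e+00 -1.89952001e-02] 68.52444141723757
scene stop_bolt []
scene tape_2 [(array([ 530.9, -215.9,   61.4]), 0.75)]
scene slide_tray [(array([507.9, -67.1,  61. ]), 0.82)]
scene antiseptic_bottle [(array([492.5, 278.8,  -3.7]), 0.76)]
scene specimen_cup [(array([402.3, 266.1,  -2.8]), 0.82)]
scene cotton_buds_2 [(array([586.4, 273.2,   4.2]), 0.96)]
scene kidney_dish [(array([525.8, -83.2,  -5.2]), 0.9)]
top stop_bolt [(array([562.7,  86.8,  73.5]), 0.64)]
top tape_2 [(array([ 532.7, -214.1,   57.5]), 0.93)]
top slide_tray [(array([508.6, -67. ,  60.9]), 0.68)]
top antiseptic_bottle [(array([492.5, 275.6,  -0. ]), 0.68)]
top specimen_cup [(array([404.2, 264.3,  -0.9]), 0.85)]
top cotton_buds_2 [(array([584.4, 278.2,  -2.1]), 0.92)]
top kidney_dish []
```

Call:
apply_moves --commands '[[[0.024,-0.049,0,-0.125],[0.049,-0.098,0,-0.25],[0.073,-0.148,0,-0.374],[0.097,-0.197,0,-0.498],[0.122,-0.246,0,-0.623],[0.146,-0.295,0,-0.748],[0.17,-0.344,0,-0.872],[0.194,-0.394,0,-0.997]]]' --gripper 0.0

```text
t: 3.1
ee_pos: [423.4, 186.0, 405.0]
orientation: [1.065, 1.295, -1.063]
ft_force: [0.8, -0.2, 0.2]
width: 11.3
```

Call:
apply_moves --commands '[[[0.024,-0.049,-0.02,-0.125],[0.049,-0.098,-0.04,-0.249],[0.049,-0.098,-0.08,-0.249],[0.049,-0.098,-0.115,-0.249],[0.049,-0.098,-0.115,-0.249]]]'

```text
t: 3.72
ee_pos: [470.9, 89.2, 287.9]
orientation: [1.243, 1.188, -1.25]
ft_force: [0.1, 0.2, 1.4]
width: 0.2
```

```bash
python3 - <<'E'
from h import *
np.set_printoptions(precision=1,suppress=True)
o=readout.get_obs(); R=cv2.Rodrigues(np.array(o['orientation']))[0]
print(o['t'],o['ee_pos'],o['ft_force'],o['width'],np.degrees(np.arctan2(R[1,1],R[0,1])))
for c in ['scene','top','wrist']:
    im=grab(c,c+'1.png')
    for l in ['bolt_face','shelf_end','tray_back','tray_front']:
        r=models.place_of(c,l); print(c,l,[(np.round(x['position'],1),round(x['conf'],2)) for x in r[:1]])
im=viewer.get_image('top'); print(toz(im,[[200,130]],-900))
E
```

```text
3.725 [470.9  89.2 287.9] [0.1 0.2 1.4] 0.16652627341313458 -2.8895097419672457
scene bolt_face [(array([582.4, 274.3,   3.6]), 0.75)]
scene shelf_end [(array([ 527.9, -215.4,   63.2]), 0.73)]
scene tray_back [(array([ 513.6, -124.4,   63.9]), 0.55)]
scene tray_front [(array([511.1, -15.2,  59.6]), 0.67)]
top bolt_face []
top shelf_end []
top tray_back [(array([ 512.5, -124.5,   62. ]), 0.64)]
top tray_front [(array([507.2, -17. ,  60.5]), 0.61)]
wrist bolt_face [(array([529.9,  84.6,  75.5]), 0.67)]
wrist shelf_end []
wrist tray_back []
wrist tray_front []
[[ 988.8  448.5 -900. ]]
```

View pics/wrist1.png

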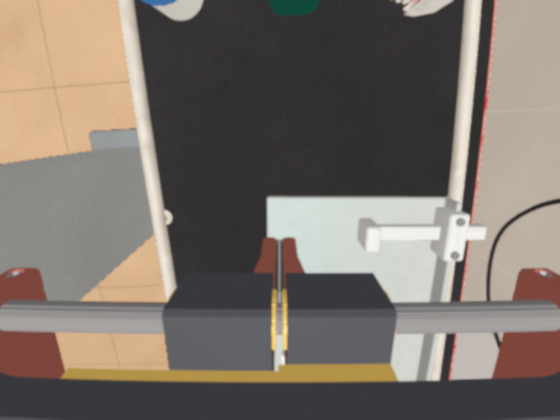

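View pics/scene1.png

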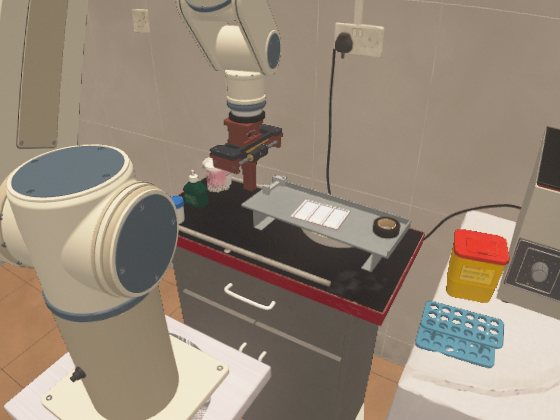

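Wrist view: the shelf's open end edge is at row ~197 (front corner ~(267,197)), the bolt head is around (373,239), and the guide block is at (456,237). Converting these to world positions.

```bash
python3 - <<'E'
import cv2
a=cv2.imread('pics/wrist1.png')[180:280,250:480]; cv2.imwrite('pics/wrist1z.png',cv2.resize(a,None,fx=3.4,fy=3.4,interpolation=cv2.INTER_CUBIC))
from h import *
np.set_printoptions(precision=1,suppress=True)
im=viewer.get_image('wrist')
print(toz(im,[[267,197],[448,197]],60),'\nhead top',toz(im,[[366,228],[366,249],[380,228],[380,249]],85))
print('guide',toz(im,[[446,215],[446,260]],82))
E
```

```text
[[464.  113.   60. ]
 [594.5 106.5  60. ]] 
head top [[528.2  95.   85. ]
 [528.6  80.3  85. ]
 [537.3  94.6  85. ]
 [538.   79.8  85. ]]
guide [[581.8 100.2  82. ]
 [585.2  67.7  82. ]]
```

View pics/wrist1z.png

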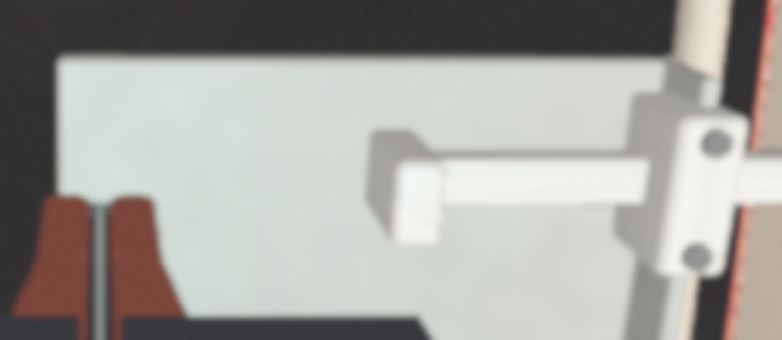

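Call:
apply_moves --commands '[[[0.0,0.0,-0.025,0],[0.0,0.0,-0.042,0],[0.012,-0.0006,-0.042,0],[0.024,-0.0012,-0.042,0],[0.03,-0.0015,-0.042,0],[0.036,-0.0018,-0.042,0],[0.042,-0.002,-0.042,0],[0.048,-0.0024,-0.042,0]]]'

```text
t: 5.58
ee_pos: [520.1, 87.2, 247.8]
orientation: [1.246, 1.185, -1.246]
ft_force: [-1.5, -0.0, -0.3]
width: 0.3
```

Call:
apply_moves --commands '[[[0.004,-0.0002,0,0],[0.008,-0.0004,0,0],[0.012,-0.0006,0,0],[0.016,-0.0008,0,0],[0.02,-0.001,0,0]]]'

```text
t: 6.2
ee_pos: [539.9, 86.2, 247.6]
orientation: [1.246, 1.185, -1.246]
ft_force: [-1.3, -1.2, 0.3]
width: 0.7
```

```bash
python3 - <<'E'
from h import *
np.set_printoptions(precision=1,suppress=True)
im=grab('wrist','wrist2.png'); grab('scene','scene2.png')
o=readout.get_obs(); print(o['t'],o['ee_pos'],o['ft_force'],o['width'])
r=models.place_of('wrist','bolt_face');print([(np.round(x['position'],1),round(x['conf'],2)) for x in r[:1]])
a=cv2.imread('pics/scene2.png')[150:240,210:390]; cv2.imwrite('pics/scene2z.png',cv2.resize(a,None,fx=4.4,fy=4.4,interpolation=cv2.INTER_CUBIC))
E
```

```text
6.3 [540.3  86.2 247.7] [ 0.4 -0.   0. ] 0.36630158040119914
[(array([546.7,  84.3,  74.4]), 0.68)]
```

View pics/wrist2.png

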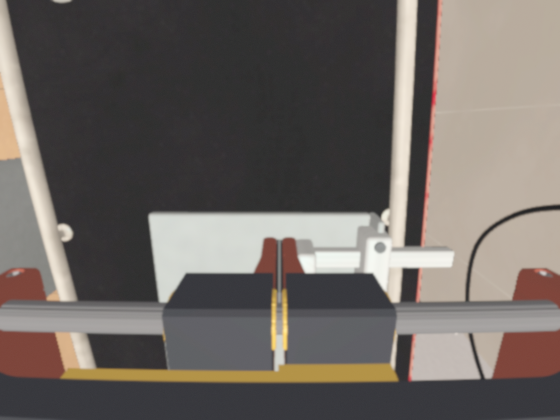

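View pics/scene2z.png

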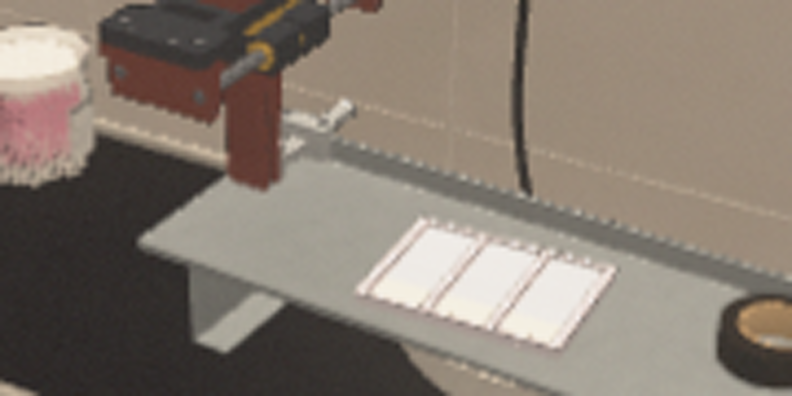

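The bolt is being pushed (wrist: head at ~(308,262), next to the finger; guide at ~(377,262)). About 20 mm is left, so I'll continue and watch the force.

Call:
apply_moves --commands '[[[0.004,-0.0002,0,0],[0.008,-0.0004,0,0],[0.012,-0.0006,0,0],[0.014,-0.0007,0,0]]]'

```text
t: 6.85
ee_pos: [554.1, 85.5, 247.6]
orientation: [1.246, 1.185, -1.246]
ft_force: [-1.4, 0.5, 0.3]
width: 0.2
```

Call:
apply_moves --commands '[[[0.0015,-0.0001,0,0],[0.003,-0.0002,0,0]]]'

```text
t: 7.1
ee_pos: [556.8, 85.3, 247.6]
orientation: [1.246, 1.185, -1.246]
ft_force: [-1.6, -0.1, 0.1]
width: 0.4
```

Call:
apply_moves --commands '[[[0.001,-0.0001,0,0],[0.002,-0.0001,0,0]]]'

```text
t: 7.35
ee_pos: [558.8, 85.2, 247.7]
orientation: [1.246, 1.185, -1.246]
ft_force: [-0.7, 0.7, -0.1]
width: 0.8
```

Call:
apply_moves --commands '[[[0.001,-0.0001,0,0],[0.002,-0.0001,0,0]]]'

```text
t: 7.6
ee_pos: [560.8, 85.1, 247.7]
orientation: [1.246, 1.185, -1.246]
ft_force: [-2.4, 0.4, -0.5]
width: 0.3
```

Call:
apply_moves --commands '[[[0.001,-0.0001,0,0],[0.002,-0.0001,0,0]]]'

```text
t: 7.85
ee_pos: [562.8, 85.0, 247.7]
orientation: [1.246, 1.185, -1.246]
ft_force: [-2.0, 0.5, -0.4]
width: 0.6
```

Call:
apply_moves --commands '[[[0.0005,0,0,0],[0.001,-0.0001,0,0]]]'

```text
t: 8.1
ee_pos: [563.8, 84.9, 247.7]
orientation: [1.246, 1.185, -1.246]
ft_force: [-1.7, 1.7, -0.5]
width: 0.4
```

Call:
apply_moves --commands '[[[0.001,-0.0001,0,0],[0.002,-0.0001,0,0]]]'

```text
t: 8.35
ee_pos: [565.8, 84.8, 247.7]
orientation: [1.246, 1.185, -1.246]
ft_force: [-2.7, 0.1, -0.1]
width: 0.7
```

```bash
python3 - <<'E'
from h import *
np.set_printoptions(precision=1,suppress=True)
im=grab('wrist','wrist3.png')
o=readout.get_obs(); print(o['t'],o['ee_pos'],o['ft_force'],o['width'])
r=models.place_of('wrist','bolt_face');print([(np.round(x['position'],1),round(x['conf'],2)) for x in r[:1]])
a=cv2.imread('pics/wrist3.png')[180:280,230:460]; cv2.imwrite('pics/wrist3z.png',cv2.resize(a,None,fx=3.4,fy=3.4,interpolation=cv2.INTER_CUBIC))
E
```

```text
8.4 [565.8  84.8 247.7] [-1.3  0.7 -0.2] 0.5525487519543055
[(array([574.9,  86.5,  73.1]), 0.89)]
```

View pics/wrist3z.png

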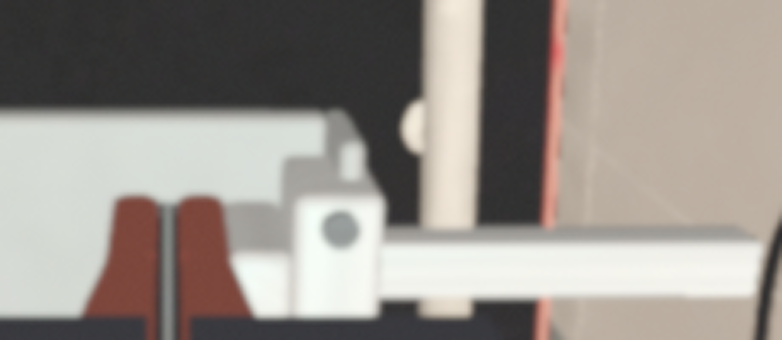

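Call:
apply_moves --commands '[[[0.0005,0,0,0],[0.001,0,0,0]]]'

```text
t: 8.7
ee_pos: [566.2, 84.8, 247.6]
orientation: [1.245, 1.186, -1.248]
ft_force: [-6.9, 1.5, 3.7]
width: 0.1
```

Call:
apply_moves --commands '[[[0.0005,0,0,0],[0.001,0,0,0]]]'

```text
t: 8.95
ee_pos: [566.5, 84.8, 247.6]
orientation: [1.244, 1.188, -1.249]
ft_force: [-9.7, 1.9, 7.4]
width: 0.7
```

Call:
apply_moves --commands '[[[0.0005,0,0,0],[0.001,0,0,0]]]'

```text
t: 9.2
ee_pos: [566.9, 84.8, 247.6]
orientation: [1.243, 1.189, -1.251]
ft_force: [-12.7, 2.3, 11.0]
width: 0.6
```

The end stop is reached: force went from 2 N to 13 N with almost no movement. I'll back off, lift and check the bolt.

Call:
apply_moves --commands '[[[-0.004,0,0,0],[-0.02,0.001,0,0],[-0.05,0.0025,0,0],[-0.08,0.004,0.01,0],[-0.08,0.004,0.06,0],[-0.08,-0.04,0.06,0],[-0.075,-0.095,0.06,0],[-0.07,-0.15,0.06,0]]]'

```text
t: 10.2
ee_pos: [498.3, -66.4, 308.1]
orientation: [1.246, 1.184, -1.244]
ft_force: [1.0, -0.3, -0.1]
width: 0.7
```

Call:
apply_moves --commands '[[[0.005,-0.05,0,0],[0.0052,-0.0841,0,0],[0.0052,-0.0841,0,0],[0.0052,-0.0841,0,0]]]' --gripper 0.054

```text
t: 10.7
ee_pos: [503.5, -148.7, 307.6]
orientation: [1.246, 1.185, -1.246]
ft_force: [0.3, 0.4, -0.6]
width: 36.8
```

```bash
python3 - <<'E'
from h import *
np.set_printoptions(precision=1,suppress=True)
im=grab('wrist','wrist4.png'); ims=grab('scene','scene4.png')
o=readout.get_obs(); print(o['t'],o['ee_pos'],o['ft_force'],o['width'])
for l in ['tray_back','tray_front','slide_tray','bolt_face']:
  for c in ['wrist','scene']:
    r=models.place_of(c,l);print(c,l,[(np.round(x['position'],1),round(x['conf'],2)) for x in r[:1]])
a=cv2.imread('pics/scene4.png')[165:275,235:415]; cv2.imwrite('pics/scene4z.png',cv2.resize(a,None,fx=4.4,fy=4.4,interpolation=cv2.INTER_CUBIC))
E
```

```text
10.8 [ 503.7 -148.1  307.6] [-0.   0.5 -0.7] 45.0910361517462
wrist tray_back [(array([ 514.3, -123.6,   60.7]), 0.68)]
scene tray_back [(array([ 518.1, -125. ,   59.9]), 0.75)]
wrist tray_front [(array([508.7, -16. ,  58.4]), 0.89)]
scene tray_front [(array([508.9, -17.1,  63.2]), 0.78)]
wrist slide_tray [(array([514.6, -69.3,  58.2]), 0.86)]
scene slide_tray [(array([509.2, -67.3,  62.4]), 0.93)]
wrist bolt_face []
scene bolt_face [(array([576.4,  85.8,  75.2]), 0.48)]
```

View pics/wrist4.png

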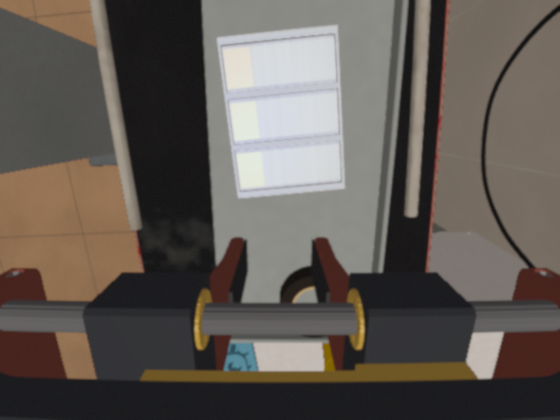

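View pics/scene4z.png

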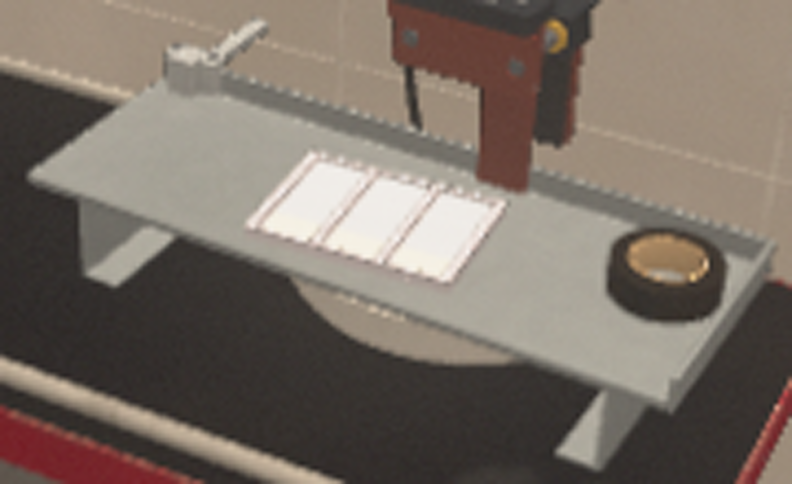

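Scene: the bolt head is right back at the guide block and its tail sticks out behind. Wrist: tray corners are near (219,39), (338,27), (344,188) and (239,197), and the tape is visible behind the fingers. I'll refine the tray pose and check clearances.

```bash
cat >> h.py <<'E'
TH=-0.0498; O=np.array([524,-70.2])
def loc(A):
    d=np.atleast_2d(A)[:,:2]-O; c,s=np.cos(TH),np.sin(TH); return np.c_[c*d[:,0]+s*d[:,1],-s*d[:,0]+c*d[:,1]]
def wor(L):
    L=np.atleast_2d(L); c,s=np.cos(TH),np.sin(TH); return np.c_[c*L[:,0]-s*L[:,1],s*L[:,0]+c*L[:,1]]+O
E
python3 - <<'E'
from h import *
np.set_printoptions(precision=1,suppress=True)
im=viewer.get_image('wrist')
A=toz(im,[[219,39],[338,27],[344,188],[239,197]],68); print(A,A.mean(0),loc(A),loc(A.mean(0)))
print('tape near edge',loc(toz(im,[[308,268]],79)))
print('shelf rear/front edges',loc(toz(im,[[203,0],[214,230]],60)))
print('tcp',loc(readout.get_obs()['ee_pos']),wor([[-16,-80]]))
E
```

```text
[[ 470.4  -19.2   68. ]
 [ 549.   -15.9   68. ]
 [ 553.3 -124.    68. ]
 [ 474.8 -127.    68. ]] [511.9 -71.5  68. ] [[-56.1  48.2]
 [ 22.3  55.5]
 [ 31.9 -52.3]
 [-46.3 -59.2]] [[-12.1  -1.9]]
tape near edge [[   5.7 -112. ]]
shelf rear/front edges [[-67.2  74.3]
 [-68.4 -88.2]]
tcp [[-16.  -79.8]] [[ 504.  -149.3]]
```

Call:
apply_moves --commands '[[[0.006,-0.0003,0,0],[0.006,-0.0003,-0.03,0],[0.006,-0.0003,-0.05,0],[0.006,-0.0003,-0.0595,0],[0.006,-0.0003,-0.0625,0],[0.006,-0.0003,-0.0625,0]]]' --gripper 0.05

```text
t: 12.0
ee_pos: [510.3, -149.7, 245.5]
orientation: [1.246, 1.185, -1.246]
ft_force: [-0.3, 0.4, -0.8]
width: 49.7
```

```bash
python3 - <<'E'
from h import *
np.set_printoptions(precision=1,suppress=True)
im=grab('wrist','wrist5.png'); ims=grab('scene','scene5.png')
o=readout.get_obs(); print(o['t'],o['ee_pos'],o['ft_force'],o['width'])
a=cv2.imread('pics/scene5.png')[165:275,235:415]; cv2.imwrite('pics/scene5z.png',cv2.resize(a,None,fx=4.4,fy=4.4,interpolation=cv2.INTER_CUBIC))
E
```

```text
12.1 [ 510.3 -149.7  245.8] [ 0.1  0.2 -0.7] 49.58288665220352
```

View pics/wrist5.png

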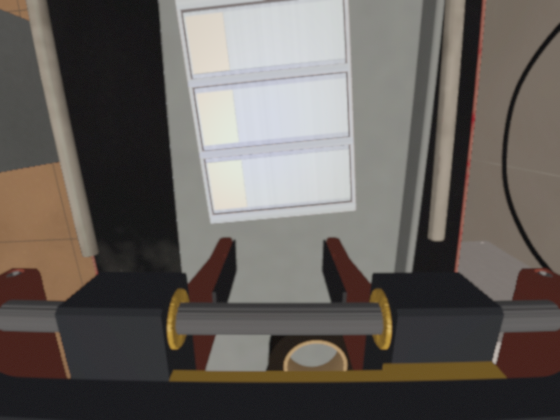

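View pics/scene5z.png

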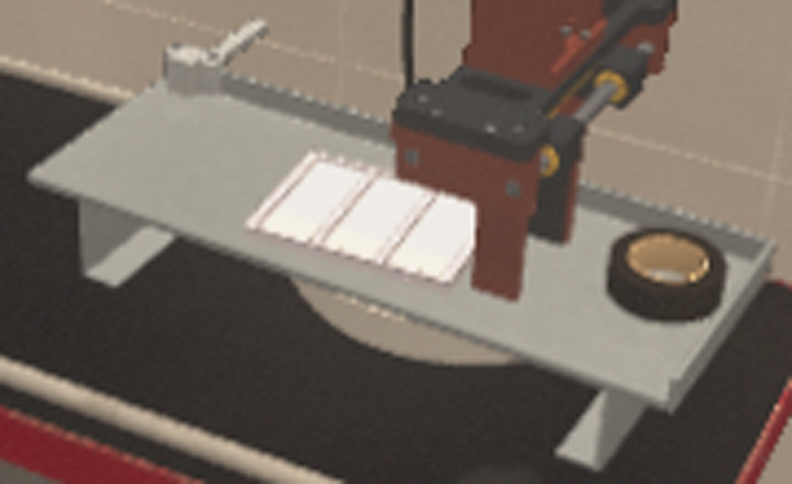

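Both fingertips stand behind the tray's back edge (wrist: edge from (211,221) to (355,210), tips near (225,240) and (333,240)), clear of the tape. Now pushing slowly.

Call:
apply_moves --commands '[[[0.0002,0.005,0,0],[0.0003,0.009,0,0],[0.0004,0.013,0,0],[0.0005,0.017,0,0],[0.0006,0.021,0,0],[0.0007,0.025,0,0],[0.0008,0.029,0,0],[0.0009,0.033,0,0]]]'

```text
t: 13.1
ee_pos: [510.9, -116.3, 245.2]
orientation: [1.246, 1.185, -1.246]
ft_force: [0.4, -1.4, 0.3]
width: 50.0
```

```bash
python3 - <<'E'
from h import *
np.set_printoptions(precision=1,suppress=True)
im=grab('wrist','wrist6.png'); ims=grab('scene','scene6.png')
o=readout.get_obs(); print(o['t'],o['ee_pos'],loc(o['ee_pos']),o['ft_force'],o['width'])
a=cv2.imread('pics/scene6.png')[165:275,235:415]; cv2.imwrite('pics/scene6z.png',cv2.resize(a,None,fx=4.4,fy=4.4,interpolation=cv2.INTER_CUBIC))
E
```

```text
13.2 [ 510.9 -116.1  245.1] [[-10.8 -46.5]] [ 0.4  0.7 -0.8] 49.94947746126958
```

View pics/wrist6.png

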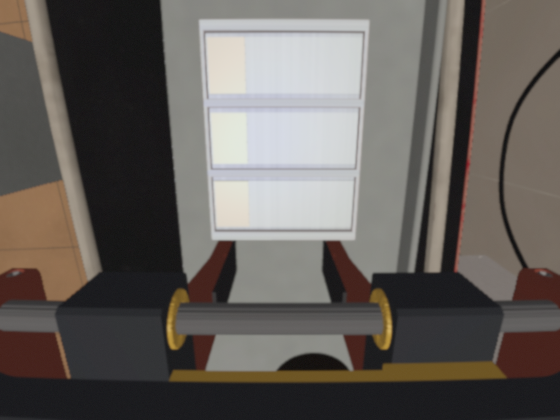

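View pics/scene6z.png

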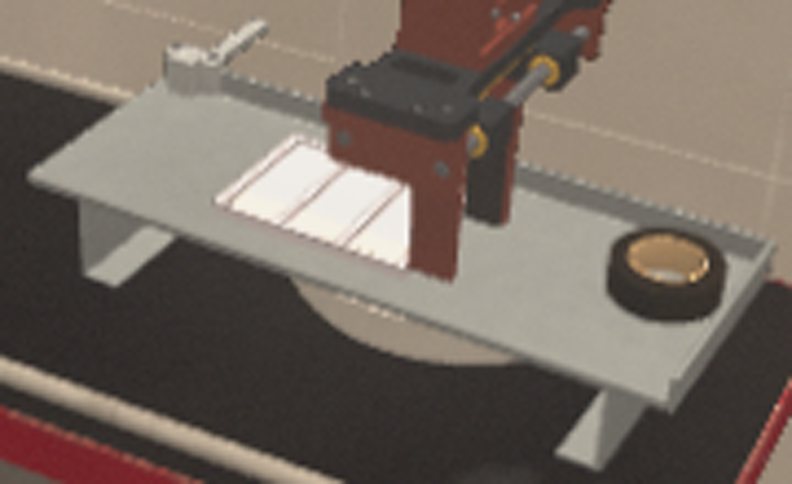

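The tray is now square against both fingertips (corners (200,21), (368,22), (355,239), (212,238)). Working out the distance left.

```bash
python3 - <<'E'
from h import *
np.set_printoptions(precision=1,suppress=True)
im=viewer.get_image('wrist')
A=toz(im,[[200,21],[368,22],[355,239],[212,238]],68); L=loc(A); print(L,L.mean(0), loc(readout.get_obs()['ee_pos']))
im=viewer.get_image('scene')
A=toz(im,np.array([235,165])+np.array([[300,134],[215,201]])/4.4,68); print('scene front edge',loc(A))
E
```

```text
[[-48.3  73.7]
 [ 30.4  73.4]
 [ 31.2 -35.1]
 [-48.6 -34.5]] [-8.8 19.4] [[-10.8 -46.7]]
scene front edge [[ 30.6  71. ]
 [-50.8  73.3]]
```

Call:
apply_moves --commands '[[[0,0.005,0,0],[-0.0001,0.01,0,0],[-0.0001,0.015,0,0],[-0.0002,0.02,0,0],[-0.0002,0.025,0,0],[-0.0002,0.03,0,0],[-0.0003,0.035,0,0],[-0.0003,0.04,0,0]]]'

```text
t: 14.3
ee_pos: [510.6, -76.2, 245.2]
orientation: [1.246, 1.185, -1.246]
ft_force: [0.2, -0.4, -0.2]
width: 50.0
```

Call:
apply_moves --commands '[[[0,0.005,0,0],[-0.0001,0.01,0,0],[-0.0001,0.015,0,0],[-0.0002,0.02,0,0],[-0.0002,0.025,0,0],[-0.0002,0.03,0,0],[-0.0003,0.035,0,0],[-0.0003,0.04,0,0]]]'

```text
t: 15.3
ee_pos: [510.2, -36.3, 245.2]
orientation: [1.246, 1.185, -1.246]
ft_force: [0.5, -0.3, -1.5]
width: 49.7
```

Call:
apply_moves --commands '[[[0,0.005,0,0],[-0.0001,0.01,0,0],[-0.0001,0.015,0,0],[-0.0002,0.02,0,0],[-0.0002,0.025,0,0],[-0.0002,0.03,0,0],[-0.0003,0.033,0,0],[-0.0003,0.035,0,0]]]'

```text
t: 16.3
ee_pos: [510.0, -1.4, 245.2]
orientation: [1.246, 1.185, -1.246]
ft_force: [-0.1, -1.0, -0.8]
width: 50.0
```

```bash
python3 - <<'E'
from h import *
np.set_printoptions(precision=1,suppress=True)
im=grab('wrist','wrist7.png'); ims=grab('scene','scene7.png'); grab('top','top7.png')
o=readout.get_obs(); print(o['t'],o['ee_pos'],loc(o['ee_pos']),o['ft_force'],o['width'])
a=cv2.imread('pics/scene7.png')[150:260,215:395]; cv2.imwrite('pics/scene7z.png',cv2.resize(a,None,fx=4.4,fy=4.4,interpolation=cv2.INTER_CUBIC))
for l in ['tray_back','tray_front','slide_tray']:
  for c in ['wrist','scene','top']:
    r=models.place_of(c,l);print(c,l,[(loc(x['position']),round(x['conf'],2)) for x in r[:1]])
E
```

```text
16.45 [510.   -1.5 245.2] [[-17.4  67.9]] [ 0.   0.1 -0.3] 49.824461798776404
wrist tray_back [(array([[-11.7,  81.6]]), 0.6)]
scene tray_back [(array([[-12.8,  78.1]]), 0.66)]
top tray_back [(array([[-18. ,  79.5]]), 0.91)]
wrist tray_front [(array([[-16.6, 188.7]]), 0.78)]
scene tray_front [(array([[-14. , 189.4]]), 0.83)]
top tray_front [(array([[-14.9, 188.2]]), 0.87)]
wrist slide_tray []
scene slide_tray [(array([[-16.6, 137.7]]), 0.81)]
top slide_tray [(array([[-14.4, 140.1]]), 0.58)]
```

View pics/wrist7.png

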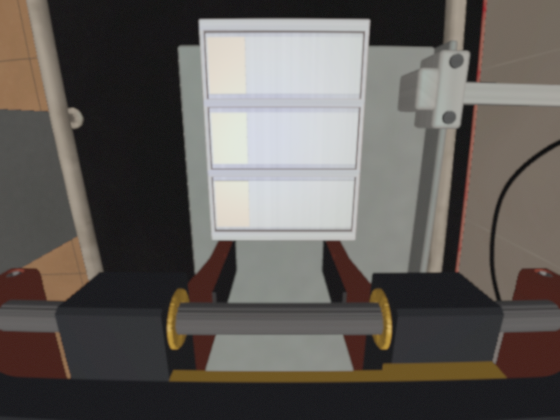

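View pics/scene7z.png

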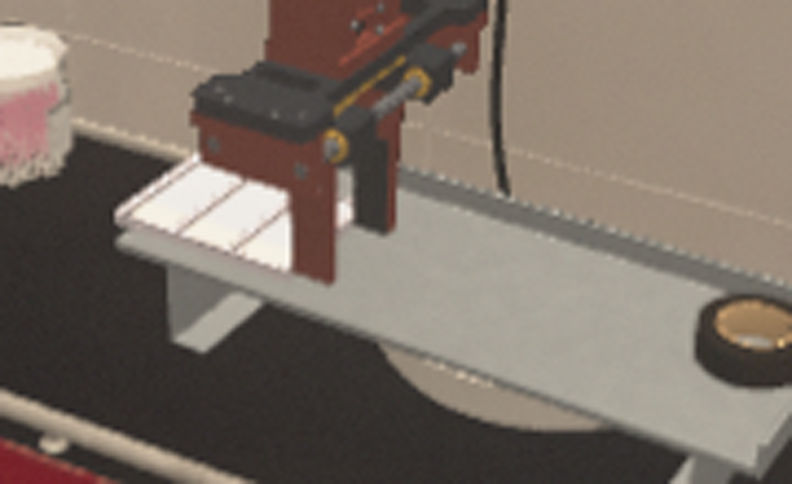

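The tray has moved with the fingers and is still square (same pixels). Wrist: the shelf end edge is at row ~46 and the tray front at row ~21. Measuring the overhang in this one picture.

```bash
python3 - <<'E'
import cv2
a=cv2.imread('pics/wrist7.png')[0:120,170:450]; cv2.imwrite('pics/wrist7z.png',cv2.resize(a,None,fx=2.8,fy=2.8,interpolation=cv2.INTER_CUBIC))
from h import *
np.set_printoptions(precision=1,suppress=True)
im=viewer.get_image('wrist')
print('front top',loc(toz(im,[[200,21],[368,22]],68)),'end',loc(toz(im,[[181,46.5],[190,46.5],[400,47.5]],60)),'back',loc(toz(im,[[212,239],[355,239]],68)))
im=viewer.get_image('scene')
Z=lambda p: np.array([215,150])+(np.array(p)+.5)/4.4-.5
print('sc front top',loc(toz(im,Z([[200,158],[118,216]]),68)),'corner',loc(toz(im,Z([[118,236]]),60)))
E
```

```text
front top [[-54.8 188. ]
 [ 23.9 187.6]] end [[-66.9 178.9]
 [-62.4 178.8]
 [ 43.  178.6]] back [[-55.2  79.2]
 [ 24.6  79.2]]
sc front top [[ 14.9 185.3]
 [-60.5 185.5]] corner [[-66.6 181.4]]
```

View pics/wrist7z.png

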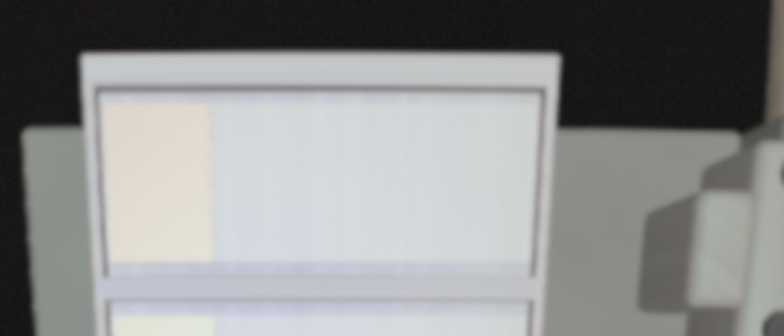

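Call:
apply_moves --commands '[[[0.0002,0.004,0,0],[0.0004,0.008,0,0],[0.0006,0.012,0,0],[0.0008,0.016,0,0],[0.001,0.02,0,0],[0.0011,0.023,0,0],[0.0012,0.025,0,0],[0.0013,0.026,0,0]]]'

```text
t: 18.0
ee_pos: [511.3, 24.5, 245.2]
orientation: [1.246, 1.185, -1.246]
ft_force: [0.2, 0.0, 0.4]
width: 50.0
```

```bash
python3 - <<'E'
from h import *
np.set_printoptions(precision=1,suppress=True)
im=grab('wrist','wrist8.png'); ims=grab('scene','scene8.png'); grab('top','top8.png')
o=readout.get_obs(); print(o['t'],o['ee_pos'],loc(o['ee_pos']),o['ft_force'],o['width'])
a=cv2.imread('pics/wrist8.png')[0:120,170:450]; cv2.imwrite('pics/wrist8z.png',cv2.resize(a,None,fx=2.8,fy=2.8,interpolation=cv2.INTER_CUBIC))
a=cv2.imread('pics/scene8.png')[150:260,215:395]; cv2.imwrite('pics/scene8z.png',cv2.resize(a,None,fx=4.4,fy=4.4,interpolation=cv2.INTER_CUBIC))
a=cv2.imread('pics/top8.png')[160:250,220:400]; cv2.imwrite('pics/top8z.png',cv2.resize(a,None,fx=4.4,fy=4.4,interpolation=cv2.INTER_CUBIC))
E
```

```text
18.15 [511.3  24.5 245.2] [[-17.4  93.9]] [-0.2  0.8  0.3] 49.739647031607916
```

View pics/wrist8z.png

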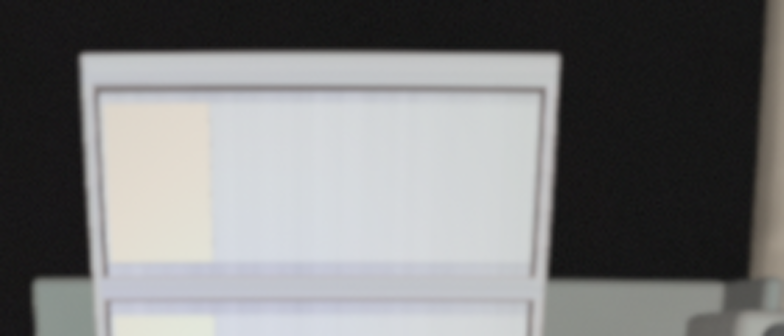

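View pics/scene8z.png

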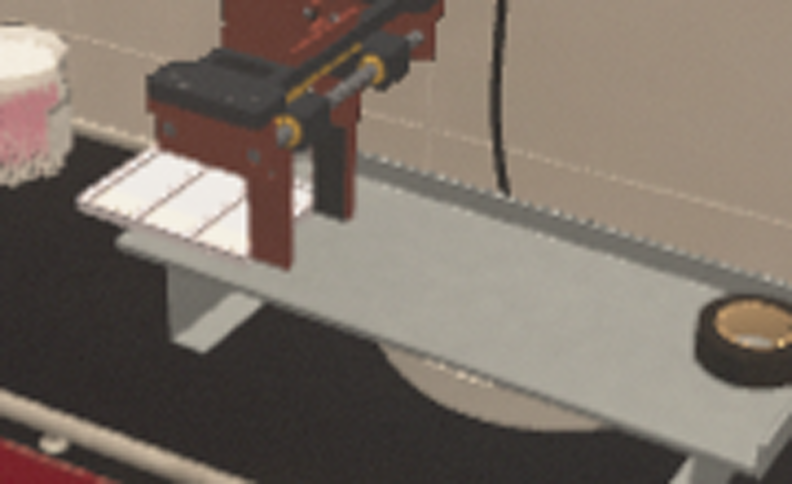

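View pics/top8z.png

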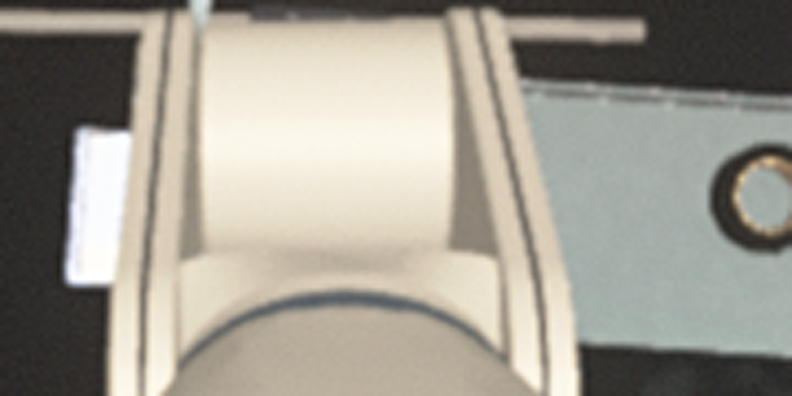

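```bash
python3 - <<'E'
from h import *
np.set_printoptions(precision=1,suppress=True)
im=viewer.get_image('wrist')
W=lambda p: np.array([170,0])+(np.array(p)+.5)/2.8-.5
f=loc(toz(im,W([[82,54],[560,55]]),68)); e=loc(toz(im,W([[35,281],[722,282]]),60)); b=loc(toz(im,[[212,239],[355,239]],68))
print(f,e,b,'overhang via front',(f-e)[:,1],'via back',110+(b-e)[:,1])
it=viewer.get_image('top'); print('top front',loc(toz(it,np.array([220,160])+(np.array([[74,128],[66,285]])+.5)/4.4-.5,68)))
E
```

```text
[[-55.2 215. ]
 [ 24.6 215. ]] [[-68.2 179.4]
 [ 60.  179.6]] [[-55.2 105.4]
 [ 24.6 105.3]] overhang via front [35.6 35.4] via back [35.9 35.8]
top front [[ 25.3 218.1]
 [-57.  216.1]]
```

The overhang is about 35.6 mm, square, with tray x about −16. One more mm, then withdraw straight back and lift.

Call:
apply_moves --commands '[[[0,0.0005,0,0],[0.0001,0.001,0,0],[0,-0.004,0,0],[-0.001,-0.02,0,0],[-0.002,-0.04,0.0,0],[-0.002,-0.04,0.04,0],[-0.002,-0.04,0.1,0],[-0.002,-0.04,0.15,0]]]'

```text
t: 19.25
ee_pos: [509.1, -16.7, 397.1]
orientation: [1.247, 1.184, -1.246]
ft_force: [0.7, 0.2, -0.2]
width: 49.7
```

Call:
apply_moves --commands '[[[-0.03,0,0.02,0],[-0.08,0,0.02,0],[-0.12,-0.02,0.02,0],[-0.12,-0.07,0.02,0],[-0.12,-0.12,0.02,0],[-0.12,-0.18,0.02,0],[-0.12,-0.18,0.02,0],[-0.12,-0.18,0.02,0]]]'

```text
t: 20.25
ee_pos: [388.6, -195.8, 414.9]
orientation: [1.247, 1.185, -1.247]
ft_force: [0.4, -0.3, -0.5]
width: 49.9
```

```bash
python3 - <<'E'
from h import *
np.set_printoptions(precision=1,suppress=True)
o=readout.get_obs(); print(o['t'],o['ee_pos'],o['ft_force'],o['width'])
ims=grab('scene','scene9.png'); im=grab('top','top9.png'); grab('wrist','wrist9.png')
for c in ['scene','top','wrist']:
  for l in ['tray_back','tray_front','bolt_face']:
    r=models.place_of(c,l);print(c,l,[(loc(x['position']),round(x['conf'],2)) for x in r[:1]])
for c in ['scene','top']:
  for l in ['tape_2','antiseptic_bottle','specimen_cup','cotton_buds_2','kidney_dish']:
    r=models.place_of(c,l);print(c,l,[(np.round(x['position'],1),round(x['conf'],2)) for x in r[:1]])
a=cv2.imread('pics/scene9.png')[150:260,215:395]; cv2.imwrite('pics/scene9z.png',cv2.resize(a,None,fx=4.4,fy=4.4,interpolation=cv2.INTER_CUBIC))
a=cv2.imread('pics/top9.png')[160:250,220:400]; cv2.imwrite('pics/top9z.png',cv2.resize(a,None,fx=4.4,fy=4.4,interpolation=cv2.INTER_CUBIC))
E
```

```text
20.25 [ 388.6 -195.8  414.9] [ 0.4 -0.3 -0.5] 49.8779318099852
scene tray_back [(array([[-13.4, 108.7]]), 0.58)]
scene tray_front [(array([[-13.6, 215.5]]), 0.73)]
scene bolt_face [(array([[ 43.2, 156.9]]), 0.63)]
top tray_back [(array([[-13.7, 108.2]]), 0.83)]
top tray_front [(array([[-12.8, 215.9]]), 0.95)]
top bolt_face [(array([[ 46.3, 155.5]]), 0.61)]
wrist tray_back []
wrist tray_front []
wrist bolt_face []
scene tape_2 [(array([ 526.5, -215. ,   64.3]), 0.68)]
scene antiseptic_bottle [(array([495.1, 277.7,  -1.2]), 0.91)]
scene specimen_cup [(array([396.8, 265.3,  -2.2]), 0.82)]
scene cotton_buds_2 [(array([583.2, 272.9,   0. ]), 0.78)]
scene kidney_dish [(array([529.3, -82.5,  -3.6]), 0.6)]
top tape_2 []
top antiseptic_bottle [(array([492.3, 273.8,   4.8]), 0.96)]
top specimen_cup [(array([400. , 266.8,   0.1]), 0.93)]
top cotton_buds_2 [(array([583.7, 278.7,  -3.4]), 0.75)]
top kidney_dish []
```

View pics/scene9z.png

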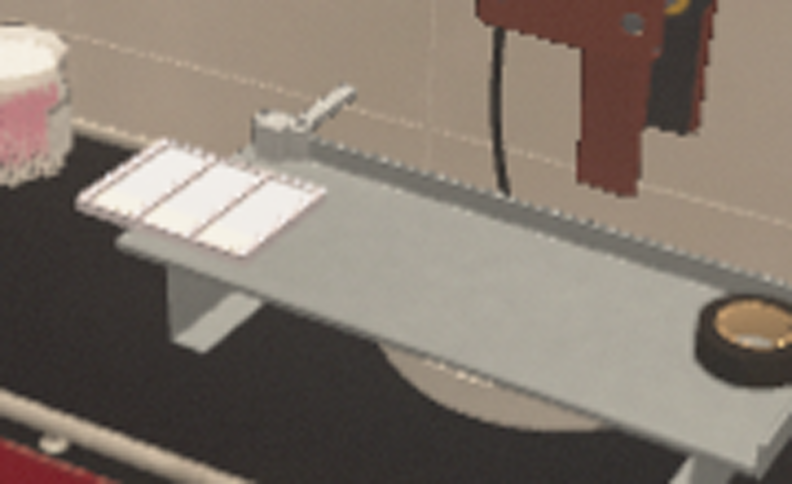

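View pics/top9z.png

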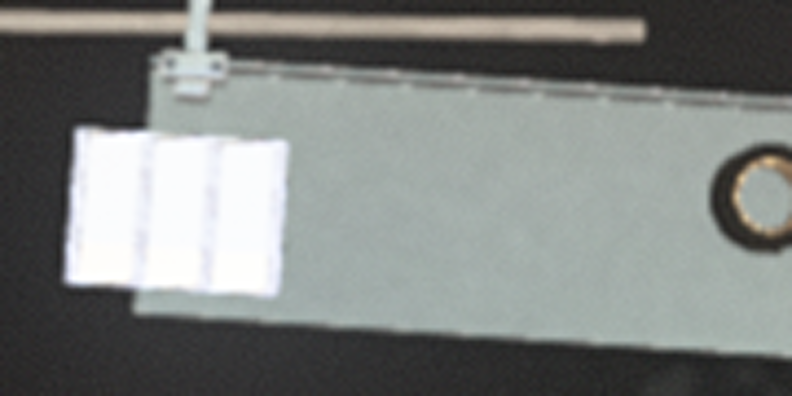

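View pics/wrist9.png

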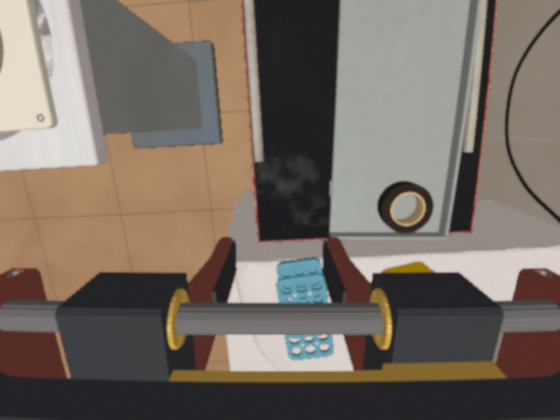

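Scene and top views: the tray lies flat and square, its front third over the open end (top zoom: front edge at column ~70, shelf end at ~141). The bolt head is at the guide, the tape is untouched, and the gripper is well clear. Handing in.

```bash
python3 - <<'E'
from h import *
np.set_printoptions(precision=1,suppress=True)
it=viewer.get_image('top'); Z=lambda p:np.array([220,160])+(np.array(p)+.5)/4.4-.5
T=loc(toz(it,Z([[75,128],[66,285],[280,297],[289,141]]),68)); print(T,T.mean(0),'end',loc(toz(it,Z([[152,62],[133,313]]),60)))
workorder.close_job(); print(readout.get_obs()['t'])
E
```

```text
[[ 25.3 217.6]
 [-57.  216.1]
 [-56.1 104.9]
 [ 25.6 105.4]] [-15.6 161. ] end [[ 64.2 180.5]
 [-69.  181. ]]
the job is handed in; nothing more can be done
the job is handed in; nothing more can be done
```

I pushed the stop bolt fully back, then pushed the tray until about a third of it sticks out over the open end. I handed the job in at about 20 s.

- **Bolt:** I pushed its front face with the closed fingertips. At the end stop the force rose from about 2 N to 13 N with almost no further travel. Afterwards the networks put the bolt face at x ≈ 43–46 mm in the shelf's axes; fully back is 42.
- **Tray:** I pushed its back edge with both fingertips spread, which squared it. In the last top picture the overhang is about 36 mm (target about 37) and the tray is within about 1° of square. It lies flat, about 2–5 mm to the rear of the lane's middle, which is close to the measuring error.
- **Disagreement:** partway through, one scene-camera estimate of the overhang was about 5 mm lower than the wrist camera's. The later wrist and top pictures and the networks agreed on 35–37 mm, so I went by those.
- **Other things:** the tape, bottle, cup, cotton buds and dish read within a few millimetres of where they began, which is the networks' error. In the last check the top camera's network found neither the tape nor the dish. The scene camera found both, and the tape shows in place in the top picture.

The gripper was well clear of everything at hand-in, and the measured wrist force in contact stayed under about 17 N.

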